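# Pop and open the lid of the workshop disc player

## Robot

A 7-joint arm with a two-finger parallel gripper is mounted at the origin on the work surface. World frame = base frame: x ahead of the robot, y to its left, z up, the work surface at z = 0. Lengths are in m, angles in rad, forces in N, time in s.
With the tool pointing down it reaches from about 0.35 to 0.9 m from the base axis. Payload 8.1 kg.
Tool frame: the origin (TCP) lies at the very end of the fingers, on their centre line; the grasp point (between the pads) lies 19 mm behind it; z points along the fingers, y is the line along which they close (so a half turn about z gives the same grasp; the last joint's range is limited). The gripper opens to 92 mm and grips with 3 to 60 N. Pads are 19 mm wide; open, the fingers measure 130 mm over their backs; the gripper's body (75 mm by 190 mm) begins 47 mm behind the grasp point.
Start: joints at [-1.279, 0.434, 0.025, 1.573, -0.012, 1.134, -0.075], TCP at [0.24, 0.577, 0.227] pointing down, gripper open.
Joint ranges: [-2.62, 2.62], [-0.44, 2.09], [-1.27, 1.32], [0.08, 2.57], [-1.32, 4.46], [0.12, 2], [-2.74, 2.74]. Speed limits (rad/s): [2.22, 2.22, 3.01, 3.01, 3.14, 3.14, 3.14].

## Interface

Orientations are given as a rotation vector (axis times angle).
In Python, from cell import arm gives the robot as it stands.
- The arm moves only by the tool drive_tool, never from a script. Its argument "targets" is a list of rows, each a list of 7 numbers: the turn, a rotation vector about the world's x, y, z in units of 5 degrees (1.0 is 5 degrees), then the shift along the world's x, y, z in units of 40 mm (1.0 is 40 mm), then the opening, from 0 (shut) to 1 (fully open). In form: [[wx, wy, wz, dx, dy, dz, fingers], ...]. A call has 1 to 5 rows; each row is the pose to reach, as a shift and turn from the pose commanded when the call began; what a row does not reach only later rows make up. A row lasts 1/10 s, in which the tool goes at most 50 mm and 8.59 degrees, less where a joint would pass 70% of its speed; a pose out of reach is approached as far as the arm can. A call with a gripper value outside its range is refused whole. The fingers move at their own pace and stop on an object; "force" is the grip in N (left out, the last holds). Time passes only in rows, so rows that repeat a pose let the fingers close. It gives the time, the measured TCP pose, the force, the opening and the grip force at its end, in the units of the state.
- arm.observe(): the state, without advancing time (a new reading comes with each control period).
- arm.get_image(name): name is "scene" or "top" or "wrist"; returns a dict with "pixels" (384x512x3 uint8, red, green, blue), "intrinsics" (3x3 intrinsics, pixels), "rvec" (rotation vector, rad) and "tvec" (3), from world to camera coordinates, as OpenCV has them; the wrist camera has in their place "mount" (4x4, takes a point from camera to tool coordinates, whose origin is the TCP and whose axes are the flange's). Camera axes: x right, y down, z forward; pixel columns grow to the right and rows downward; lengths in m; the calibration is good to about 2 mm. A picture is of the moment at which its call begins: read the wrist's pose just before it. There is no depth.
- arm.sign_off(): hands the job in; it is judged then, once.
The state is a dict: "clock": time; "joints": joint angles; "dq": joint speeds; "joint_efforts": joint torques, N m; "position": TCP position; "ee_rot": TCP orientation; "force": force on the tool from outside, world axes, zero at the start; "ft_torque": the same for the moment, N m; "width": opening from 0.0 (shut) to 1.0 (fully open); "gripper_force": force on a finger pad.
Only numpy, scipy, OpenCV 4.12 (cv2) and the standard library are available. Lean on these libraries where they do the work, as an engineer would, in place of code of your own. Each camera call takes 0.05 s, during which the arm holds its last target. There are 200 camera calls.

## Task

Open the disc player on the shoemaker's bench so that its disc can be changed: press the release tab in front of the round lid so that the lid springs up, then push the lid fully open with the fingertips and leave it standing open. Only press and push: do not pinch or force the lid, do not press the round keys, and do not move the other things on the bench.

Things in the scene. Friction and masses are not known exactly. Their poses are not given: they have to be found in the camera images.
- player: grey disc player, 220 deep (its x), 270 wide (y), 72 mm high; cannot shift. Origin: centre of its underside. Front faces its -x, roughly to the robot. A front ledge, 54 mm high and 42 mm deep, carries the release tab in the middle (y = 0), a fixed round knob at the left (y = +95 mm) and three small round keys at the right (-y). Behind it, on the deck, lies the round black lid, hinged at its back
- tab_top (a point): centre of the top face of the release tab: ridged black rectangular tab 24 mm deep (player's x) and 36 mm wide (y), in the middle of the front ledge just in front of the lid; its top is 72 mm above the bench (18 mm above the ledge) at rest. The lid's front edge is 11 mm behind the tab's rear edge
- tab (a joint): travel of the release tab, m: 0 at rest, 0.008 pressed fully down. It moves straight down, unlatches the lid at about 0.0035 to 0.004, needs 2 N at first and 4 N at the end, and springs back when let go
- lid (a joint): opening angle of the lid, rad: 0 shut (up to 0.02 while latched), 1.5 at its stop. Unlatched, it rises by its spring to about 0.45 to 0.7 and waits there; from there its hinge is stiff (about 0.5 N at the edge) and it stays wherever it is pushed. It does not latch again by itself
- lid_edge (a point): middle of the lid's front edge, on its underside: 153 mm from the hinge line; shut, it is 74 mm above the bench. The lid is a disc 145 mm across and 10 mm thick; a 20 mm long latch nose, 14 mm wide, hangs from its underside 7 mm behind this point
- lid_hinge (a point): middle of the lid's hinge line, which runs along the player's y: 85 mm behind the player's origin (+x), 74 mm above the bench
- key1 (a joint): travel of a small round key, m: 0 at rest, 0.004 pressed; must not be pressed
- key1_top (a point): top of round key 1: 15 mm across, 66 mm above the bench, on the front ledge 58 mm right (-y) of the tab's middle
- key2 (a joint): travel of a small round key, m: 0 at rest, 0.004 pressed; must not be pressed
- key2_top (a point): top of round key 2: 15 mm across, 66 mm above the bench, on the front ledge 84 mm right (-y) of the tab's middle
- key3 (a joint): travel of a small round key, m: 0 at rest, 0.004 pressed; must not be pressed
- key3_top (a point): top of round key 3: 15 mm across, 66 mm above the bench, on the front ledge 110 mm right (-y) of the tab's middle
- shoe_a: finished black shoe lying sole up, 260 x 90 x 60 mm; origin under it on the bench, toe along its x. Not part of the job
- shoe_b: second shoe like shoe_a. Not part of the job
- can: closed drinks can with a blue band, 66 mm diameter, 115 mm tall; origin at the centre of its underside. Not part of the job
- glue_jar: amber jar with a red cap beside the player, 68 mm diameter, 85 mm tall; origin at the centre of its underside. Not part of the job
- tack_jar: white jar with a green cap on the player's other side, 66 mm diameter, 95 mm tall; origin at the centre of its underside. Not part of the job
- hammer: hammer lying on the bench in front of the player, about 0.3 m long, under 45 mm high; handle along its x. Not part of the job
- disc_case: black disc case lying behind the player, 125 x 142 x 10 mm; origin at the centre of its underside. Not part of the job
- driver: screwdriver lying at the side of the bench. Not part of the job

How it is judged:
On the way, in this order (a step that is already met when the one before it is completed fails the run):
1. the release tab is pressed down (value of joint tab above 0.003 m).
2. the unlatched lid is pushed fully open (value of joint lid above 1.3 rad), for 0.2 s.
At the end, for the whole second after the job is handed in: the lid stands open at 1.3 rad or more (its stop is at 1.5), at rest by itself, and the tab is back up (within 2 mm) (value of joint lid above 1.3 rad and velocity of joint lid between -0.1 and 0.1 rad/s and value of joint tab below 0.002 m); the robot touches nothing.
It fails at once if a round key is pressed (over 2.5 mm) (value of joint any of key1, key2, key3 above 0.0025 m).
It fails at once if the player is forced or its lid pinched (over 35 N) (contact force between the fingers and player above 35 N).
It fails at once if another thing on the bench is moved more than 20 mm or lifted (distance of any of shoe_a, shoe_b, can, glue_jar, tack_jar, hammer, disc_case, driver from where it was at the start of the episode above 0.02 m).
It also fails if it takes over 38 s, if anything falls off the work surface, if the arm or the gripper's body presses on something with over 40 N, if the wrist force passes 120 N, or if a joint passes its speed limit or range.

## Working session

There is one attempt and no reset: what is moved stays moved. The work goes in short steps, Python scripts to look and compute and a tool call to move; the robot and the scene stay as the last step left them, time stands still between calls to the robot, and variables do not carry over. Pictures are saved under pics/ and viewed, at most 10 in all, crops included, and the job is handed in when it is done.

Besides the shell and the picture viewer there is one more tool, called after "Call:" as name(argument=value, ...) on one line, values as JSON. drive_tool: Moves the arm, as the interface text tells. Its arguments: {"type":"object","properties":{"targets":{"type":"array"},"force":{"type":"number"}},"required":["targets"]}

```bash
mkdir -p pics; cat > h.py <<'E'
import cv2,numpy as np
from cell import arm
def snap(n,f):
    d=arm.get_image(n); cv2.imwrite('pics/'+f,cv2.cvtColor(d['pixels'],cv2.COLOR_RGB2BGR)); return d
E
python3 - <<'E'
from h import *
import pickle
o=arm.observe();print(o['clock'],o['position'],o['ee_rot'],o['width'])
D={n:snap(n,n+'0.png') for n in('scene','top')}
pickle.dump(D,open('d0.pkl','wb'))
for n in D:
    d=D[n];R=cv2.Rodrigues(np.array(d['rvec']))[0];print(n,-R.T@np.array(d['tvec']).ravel(),d['intrinsics'])
E
```

```text
0.0 [0.24024066 0.57644419 0.2259405 ] [-6.16146773e-01 -3.08040702e+00  2.43818398e-03] 0.9999154207462911
scene [1.43231465 0.13790502 1.17706648] [[463.38167526   0.         255.83085296]
 [  0.         463.38167526 198.51119914]
 [  0.           0.           1.        ]]
top [4.33911267e-01 3.89765869e-04 1.15385877e+00] [[346.90569219   0.         256.97008205]
 [  0.         346.90569219 186.63584337]
 [  0.           0.           1.        ]]
```

View pics/top0.png

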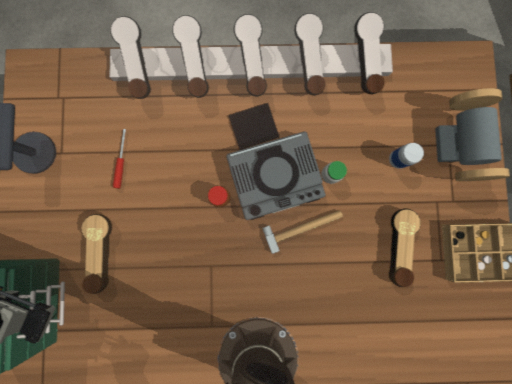

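View pics/scene0.png

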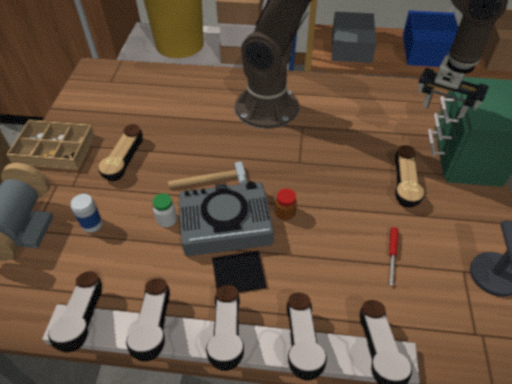

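Top view: the player is near (275,175) with its front edge down, towards the robot, and the hammer in front of it. The red jar (218,196) is left and the green jar (336,171) is right. Next I need enlarged crops of both views.

```bash
python3 - <<'E'
import cv2,numpy as np
a=cv2.imread('pics/top0.png')[125:260,200:360];b=cv2.imread('pics/scene0.png')[155:295,140:310]
cv2.imwrite('pics/c1.png',cv2.resize(a,None,fx=5,fy=4.4,interpolation=2) if 0 else cv2.resize(a[:120],None,fx=5,fy=5,interpolation=2))
cv2.imwrite('pics/c2.png',cv2.resize(b[:120,:160],None,fx=5,fy=5,interpolation=2))
E
```

```text
(no output)
```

View pics/c1.png

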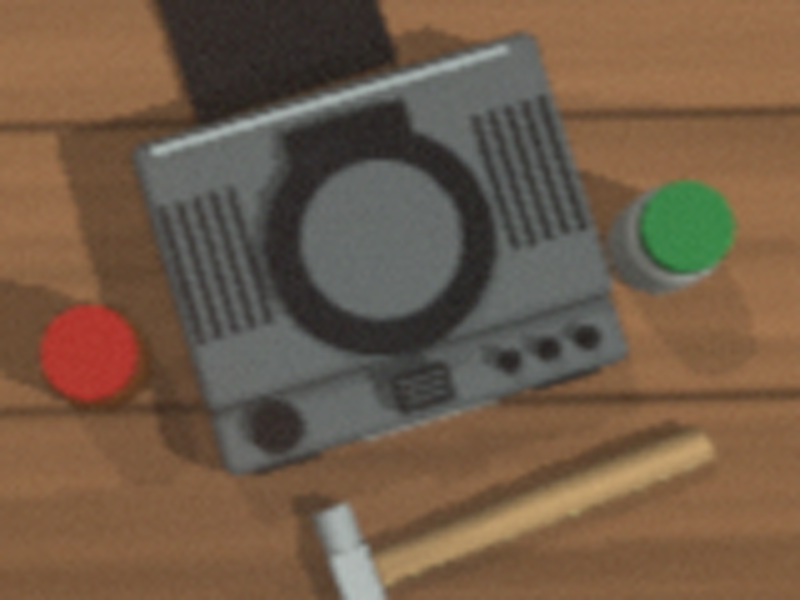

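View pics/c2.png

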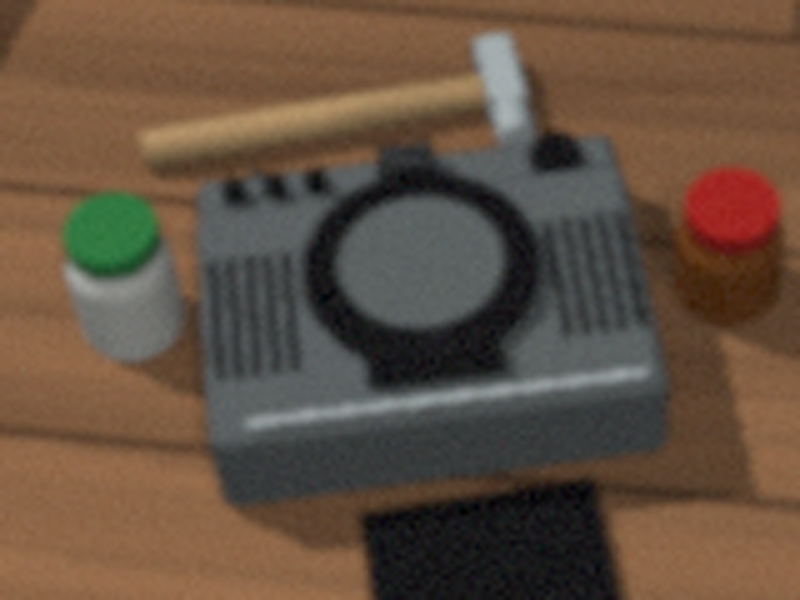

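Crop of the top view, in crop pixels: tab top at (421,387), keys at (508,360), (547,348) and (587,337), lid disc centre at (382,240), rear corners at (137,150) and (537,37). In the scene crop: tab at (405,157), lid centre at (420,260), rear corners at (212,443) and (664,385).

```bash
python3 - <<'E'
import pickle,cv2,numpy as np
from scipy.optimize import least_squares
D=pickle.load(open('d0.pkl','rb'))
T=dict(tab=(421,387),lid=(382,240),bl=(137,150),br=(537,37),k1=(508,360),k2=(547,348),k3=(587,337))
S=dict(tab=(405,157),lid=(420,260),br=(212,443),bl=(664,385),k1=(318,181),k2=(275,187),k3=(235,192))
M=dict(lid=(.0045,0,.084),bl=(.11,.135,.072),br=(.11,-.135,.072),tab=(-.091,0,.072),k1=(-.09,-.058,.066),k2=(-.09,-.084,.066),k3=(-.09,-.11,.066))
M['tab']=(.085-.153-.011-.012,0,.072)
px=lambda c,o:(np.array(c)+.5)/5-.5+o
P={'top':{k:px(v,(200,125)) for k,v in T.items()},'scene':{k:px(v,(140,155)) for k,v in S.items()}}
proj=lambda n,X:cv2.projectPoints(np.array(X,float).reshape(-1,3),np.array(D[n]['rvec']),np.array(D[n]['tvec']),D[n]['intrinsics'],None)[0][:,0]
for k in T:
    r=least_squares(lambda X:np.r_[proj('top',X)[0]-P['top'][k],proj('scene',X)[0]-P['scene'][k]],[.5,0,.07])
    print(k,r.x.round(4),r.fun.round(2))
def tf(p,m):c,s=np.cos(p[2]),np.sin(p[2]);return np.array([p[0]+c*m[0]-s*m[1],p[1]+s*m[0]+c*m[1],m[2]])
f=lambda p:np.concatenate([proj(n,tf(p,M[k]))[0]-P[n][k] for n in P for k in M])
r=least_squares(f,[.48,-.05,.2],loss='soft_l1');p=r.x;print(p,np.degrees(p[2]),r.fun.round(1) if 0 else f(p).reshape(-1,2).round(1).tolist())
for k,m in M.items():print(k,tf(p,m).round(4))
print('hinge',tf(p,(.085,0,.074)))
E
```

```text
tab [ 0.4925 -0.0932  0.0746] [ 0.44 -0.07  0.45  0.02]
lid [ 0.5835 -0.0694  0.0872] [ 0.02 -0.    0.02  0.  ]
bl [0.6467 0.0837 0.0699] [-0.16  0.03 -0.15  0.01]
br [ 0.7148 -0.1718  0.0682] [-0.49  0.09 -0.45 -0.05]
k1 [ 0.5088 -0.1483  0.0632] [ 0.04 -0.01  0.04  0.  ]
k2 [ 0.516  -0.174   0.0624] [ 0.24 -0.04  0.24  0.02]
k3 [ 0.5223 -0.1991  0.0618] [ 0.05 -0.01  0.05  0.  ]
[ 0.57896115 -0.06988955  0.26657489] 15.273615840033136 [[-0.3, 0.2], [-2.0, -0.9], [-0.6, -2.0], [0.6, 0.4], [0.6, 0.4], [0.6, 0.4], [0.5, 0.3], [0.3, 0.6], [1.7, 0.5], [-0.8, 0.9], [0.4, 0.2], [-0.4, -0.9], [0.0, -1.1], [-0.2, -1.2]]
lid [ 0.5833 -0.0687  0.084 ]
bl [0.6495 0.0893 0.072 ]
br [ 0.7206 -0.1711  0.072 ]
tab [ 0.4912 -0.0939  0.072 ]
k1 [ 0.5074 -0.1495  0.066 ]
k2 [ 0.5143 -0.1746  0.066 ]
k3 [ 0.5211 -0.1997  0.066 ]
hinge [ 0.66095885 -0.0474981   0.074     ]
```

```bash
cat >> h.py <<'E'
from scipy.spatial.transform import Rotation as Ro
YAW=0.2666
def W(x,y): # player xy -> world
    c,s=np.cos(YAW),np.sin(YAW);return np.array([.579+c*x-s*y,-.0699+s*x+c*y])
def target(tilt): # tool y along player's y, fingers leaning forward by tilt deg
    return Ro.from_euler('z',YAW)*Ro.from_euler('y',-tilt,degrees=True)*Ro.from_rotvec([0,np.pi,0])
def delta(x,y,z,tilt):
    o=arm.observe();R=Ro.from_rotvec(o['ee_rot'])
    w=(target(tilt)*R.inv()).as_rotvec(degrees=True)/5
    d=(np.r_[W(x,y),z]-o['position'])/.04
    print('t',round(o['clock'],2),'pos',o['position'].round(4),'turn',w.round(2),'shift',d.round(2),'F',np.round(o['force'],1))
E
python3 - <<'E'
from h import *
delta(-.093,0,.16,30)
E
```

```text
t 0.1 pos [0.2403 0.5765 0.226 ] turn [-0.38 -6.1   7.41] shift [  6.23 -16.77  -1.65] F [ 0.4 -0.1 -0.6]
```

Call:
drive_tool(targets=[[0,0,1.5,0.4,-1.1,0,0],[0,0,3,0.8,-2.2,0,0],[0,0,4.5,1.2,-3.3,0,0],[0,0,6,1.6,-4.4,0,0],[0,0,7.4,2,-5.5,0,0]])

```text
clock: 0.6
position: [0.3207, 0.3549, 0.2265]
ee_rot: [0.401, -3.116, 0.001]
force: [0.7, 0.1, 0.3]
width: 0.611
gripper_force: 0.0
```

Call:
drive_tool(targets=[[0,0,0,0.4,-1.1,0,0],[0,0,0,0.8,-2.2,0,0],[0,0,0,1.2,-3.3,0,0],[0,0,0,1.6,-4.4,0,0],[0,0,0,2,-5.5,0,0]])

```text
clock: 1.1
position: [0.4005, 0.135, 0.2267]
ee_rot: [-0.393, 3.117, 0.0]
force: [1.3, -0.1, -0.7]
width: 0.177
gripper_force: 0.0
```

```bash
python3 -c "
from h import *
delta(-.093,0,.16,30)"
```

```text
t 1.1 pos [0.4005 0.135  0.2267] turn [ 1.53 -5.8   0.17] shift [ 2.22 -5.73 -1.67] F [ 1.3 -0.1 -0.7]
```

Call:
drive_tool(targets=[[0.3,-1.2,0,0.4,-1,0,0],[0.6,-2.4,0,0.8,-2.1,-0.2,0],[0.9,-3.6,0.1,1.2,-3.2,-0.4,0],[1.2,-4.8,0.1,1.6,-4.2,-0.6,0],[1.5,-5.8,0.2,1.9,-5,-0.8,0]])

```text
clock: 1.6
position: [0.4629, -0.0256, 0.2001]
ee_rot: [-0.363, 2.684, 0.111]
force: [0.1, 2.6, -0.2]
width: 0.007
gripper_force: 0.0
```

```bash
python3 -c "
from h import *
delta(-.093,0,.11,30)"
```

```text
t 1.6 pos [ 0.4629 -0.0256  0.2001] turn [ 0.03 -1.01 -0.09] shift [ 0.66 -1.72 -2.25] F [ 0.1  2.6 -0.2]
```

Call:
drive_tool(targets=[[0,-0.4,0,0.3,-0.7,-0.6,0],[0,-0.8,0,0.6,-1.5,-1.2,0],[0,-1,0,0.6,-1.7,-2,0],[0,-1,0,0.6,-1.7,-2.2,0],[0,-1,0,0.6,-1.7,-2.2,0]])

```text
clock: 2.1
position: [0.478, -0.0676, 0.1437]
ee_rot: [-0.396, 2.656, 0.065]
force: [0.2, 0.5, -0.2]
width: 0.006
gripper_force: 0.0
```

```bash
python3 -c "
from h import *
delta(-.093,0,.08,30)
snap('scene','s1.png')
a=cv2.imread('pics/s1.png')[155:275,140:300];cv2.imwrite('pics/c3.png',cv2.resize(a,None,fx=5,fy=5))
d=snap('wrist','w1.png')"
```

```text
t 2.1 pos [ 0.478  -0.0676  0.1437] turn [ 0.42 -0.67 -0.28] shift [ 0.28 -0.67 -1.59] F [ 0.2  0.5 -0.2]
```

View pics/w1.png

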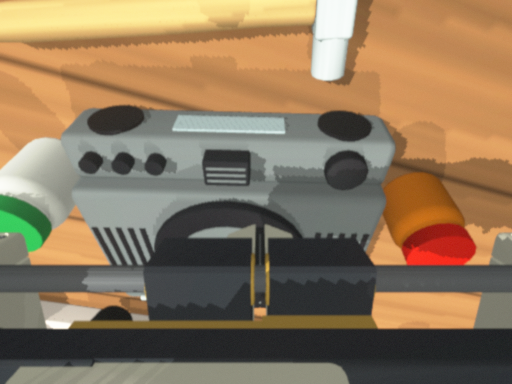

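View pics/c3.png

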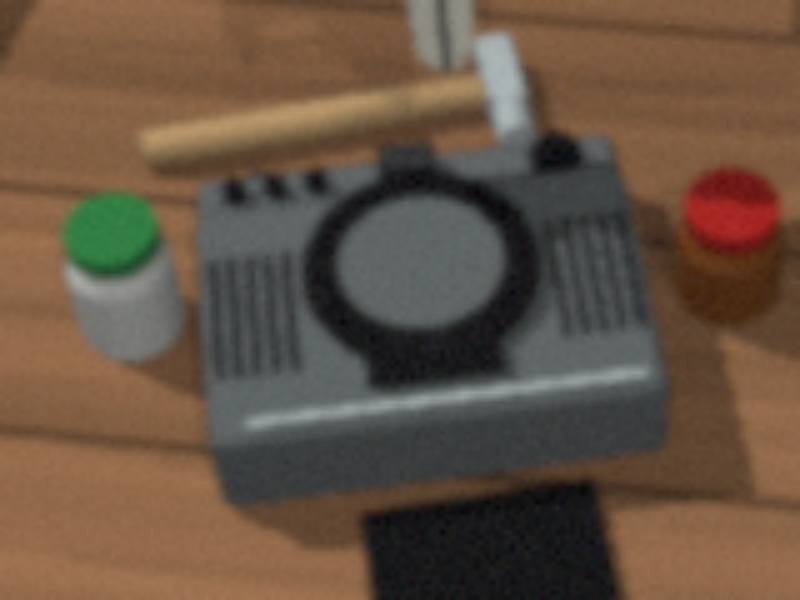

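The fingers are shut and hover in front of the player, slightly towards the hammer head. All the objects are undisturbed. Next I approach to a point just above the tab.

Call:
drive_tool(targets=[[0.4,-0.6,-0.2,0.2,-0.6,-0.2,0],[0.4,-0.6,-0.2,0.2,-0.6,-0.4,0],[0.4,-0.6,-0.2,0.2,-0.6,-0.6,0],[0.4,-0.6,-0.2,0.2,-0.6,-0.8,0],[0.4,-0.6,-0.2,0.2,-0.6,-0.8,0]])

```text
clock: 2.7
position: [0.4863, -0.0938, 0.1165]
ee_rot: [-0.358, 2.612, 0.1]
force: [0.0, -0.6, -0.8]
width: 0.004
gripper_force: 0.0
```

```bash
python3 -c "
from h import *
delta(-.093,0,.08,30);o=arm.observe();print(o['joints'],o['dq'])"
```

```text
t 2.7 pos [ 0.4863 -0.0938  0.1165] turn [-0.01 -0.18 -0.08] shift [ 0.07 -0.02 -0.91] F [ 0.  -0.6 -0.8]
[ 0.80715083  0.30230533 -0.62224668  2.35394479 -0.67123586  0.11918712
  2.74032047] [-0.0569053  -0.02876285  0.0270678  -0.00218701 -0.00717455  0.01707647
 -0.00747003]
```

Joints 6 and 7 are at their limits because the tilt is too steep at this short reach. I'll back off to a smaller tilt.

Call:
drive_tool(targets=[[-0.2,0.8,0,0,0,0.3,0],[-0.4,1.6,0,0,0,0.5,0],[-0.6,2.4,0,0,0,0.5,0],[-0.9,3.4,0,0,0,0.5,0],[-0.9,3.4,0,0,0,0.5,0]])

```text
clock: 3.2
position: [0.4883, -0.0919, 0.1397]
ee_rot: [-0.404, 2.914, 0.047]
force: [0.6, 0.4, -0.1]
width: 0.003
gripper_force: 0.0
```

```bash
python3 -c "
from h import *
delta(-.095,0,.08,12);o=arm.observe();print(o['joints'],o['dq'])"
```

```text
t 3.2 pos [ 0.4883 -0.0919  0.1397] turn [-0.02 -0.1  -0.1 ] shift [-0.02 -0.08 -1.49] F [ 0.6  0.4 -0.1]
[ 0.10745504  0.24346749  0.04094443  2.14112221 -0.17473598  0.58135381
  2.13012771] [-0.5813675   0.07734223  0.42595795 -0.35947251  0.80163264  0.65699227
 -0.9309032 ]
```

Call:
drive_tool(targets=[[0,-0.1,0,0.1,-0.1,-0.5,0],[0,-0.1,0,0.1,-0.1,-1,0],[0,-0.1,0,0.1,-0.1,-1.4,0],[0,-0.1,0,0.1,-0.1,-1.4,0],[0,-0.1,0,0.1,-0.1,-1.4,0]])

```text
clock: 3.7
position: [0.491, -0.0963, 0.0821]
ee_rot: [-0.401, 2.904, 0.05]
force: [1.0, 0.2, 0.3]
width: 0.004
gripper_force: 0.0
```

```bash
python3 -c "
from h import *
delta(-.089,0,.069,12);o=arm.observe();print(o['joints'])"
```

```text
t 3.7 pos [ 0.491  -0.0963  0.0821] turn [-0.06  0.01 -0.09] shift [ 0.05  0.07 -0.33] F [1.  0.2 0.3]
[ 1.55159819e-01  3.44141457e-01  2.10204348e-04  2.19630853e+00
 -2.28508649e-01  4.19772418e-01  2.20089906e+00]
```

Call:
drive_tool(targets=[[0,0,0,0.05,0.07,-0.1,0],[0,0,0,0.05,0.07,-0.2,0],[0,0,0,0.05,0.07,-0.3,0],[0,0,0,0.05,0.07,-0.33,0],[0,0,0,0.05,0.07,-0.33,0]])

```text
clock: 4.2
position: [0.4933, -0.0945, 0.0683]
ee_rot: [-0.398, 2.904, 0.051]
force: [2.2, 1.1, 4.1]
width: 0.005
gripper_force: 1.7
```

```bash
python3 -c "
from h import *
delta(-.089,0,.067,12)
a=cv2.resize(arm.get_image('scene')['pixels'][125:275,140:300,::-1],None,fx=4,fy=4);cv2.imwrite('pics/c4.png',a)"
```

```text
t 4.2 pos [ 0.4933 -0.0945  0.0683] turn [-0.07  0.02 -0.07] shift [-0.    0.03 -0.03] F [2.2 1.1 4.1]
```

View pics/c4.png

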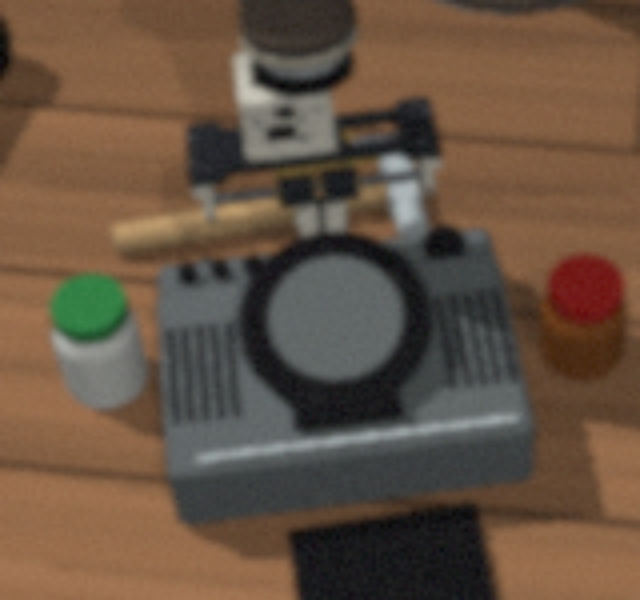

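The lid has sprung up: its disc looks larger, has moved up the image and covers the ledge. The press force reads 4 N. Now I back the fingers away, shifted sideways to clear the latch nose.

```bash
python3 -c "
from h import *
delta(-.11,0.0,.085,12)
delta(-.115,0.036,.10,15)"
```

```text
t 4.25 pos [ 0.4933 -0.0946  0.0684] turn [-0.07  0.02 -0.07] shift [-0.51 -0.11  0.42] F [2.  2.3 3.2]
t 4.25 pos [ 0.4933 -0.0946  0.0684] turn [ 0.09 -0.55 -0.07] shift [-0.87  0.73  0.79] F [2.  2.3 3.2]
```

Call:
drive_tool(targets=[[0,0,0,-0.2,0,0.3,0],[0,0,0,-0.5,0,0.5,0],[0,-0.2,0,-0.7,0.3,0.7,0],[0.1,-0.5,0,-0.9,0.7,0.8,0],[0.1,-0.5,0,-0.9,0.7,0.8,0]])

```text
clock: 4.75
position: [0.4537, -0.0654, 0.1]
ee_rot: [-0.394, 2.862, 0.056]
force: [0.3, -1.3, -0.7]
width: 0.002
gripper_force: 0.0
```

```bash
python3 -c "
from h import *
delta(-.075,0.036,.10,15);o=arm.observe();print(o['joints'].round(2))
import numpy as np
a=cv2.resize(arm.get_image('scene')['pixels'][125:275,140:300,::-1],None,fx=4,fy=4)
b=cv2.resize(arm.get_image('top')['pixels'][125:245,200:360,::-1],None,fx=4,fy=4)
cv2.imwrite('pics/c5.png',a)"
```

```text
t 4.75 pos [ 0.4537 -0.0654  0.1   ] turn [-0.02 -0.08 -0.09] shift [ 1.09  0.26 -0.  ] F [ 0.3 -1.3 -0.7]
[ 0.13  0.24 -0.03  2.31 -0.25  0.37  2.17]
```

View pics/c5.png

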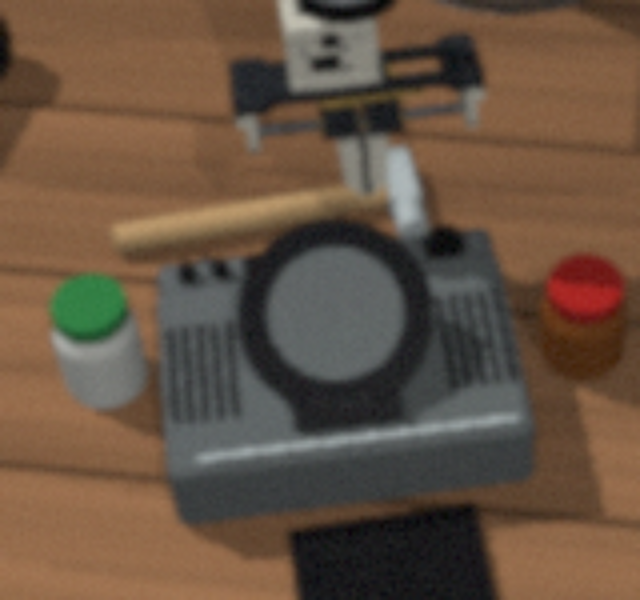

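The lid is up with its front rim at crop (335,222). The fingers are clear in front, and the tool is free of contact. I'll work out the lid angle from that rim and plan the push.

```bash
python3 -c "
from h import *
import pickle
d=pickle.load(open('d0.pkl','rb'))['scene']
for a in (.2,.3,.4,.5,.6,.7):
    x=.085-.153*np.cos(a)+.01*np.sin(a);z=.074+.153*np.sin(a)+.01*np.cos(a)
    print(a,cv2.projectPoints(np.r_[W(x,0),z].reshape(1,3),d['rvec'],d['tvec'],d['intrinsics'],None)[0].ravel())
for p in [(-.06,.036,.1,15),(-.045,.036,.105,18),(-.02,.036,.125,22),(.01,.036,.15,25),(.04,.036,.17,28),(.06,.036,.18,30)]:delta(*p)"
```

```text
0.2 [220.95987445 183.99769511]
0.3 [220.79565324 181.98358324]
0.4 [220.68890715 180.40267653]
0.5 [220.64247024 179.28353097]
0.6 [220.6587895  178.65220605]
0.7 [220.73983487 178.53154051]
t 4.85 pos [ 0.456  -0.0669  0.1002] turn [-0.01 -0.07 -0.07] shift [ 1.39  0.4  -0.01] F [0.3 0.5 0.7]
t 4.85 pos [ 0.456  -0.0669  0.1002] turn [ 0.15 -0.65 -0.07] shift [1.75 0.5  0.12] F [0.3 0.5 0.7]
t 4.85 pos [ 0.456  -0.0669  0.1002] turn [ 0.36 -1.42 -0.08] shift [2.35 0.66 0.62] F [0.3 0.5 0.7]
t 4.85 pos [ 0.456  -0.0669  0.1002] turn [ 0.52 -2.   -0.08] shift [3.08 0.86 1.24] F [0.3 0.5 0.7]
t 4.85 pos [ 0.456  -0.0669  0.1002] turn [ 0.68 -2.58 -0.08] shift [3.8  1.06 1.74] F [0.3 0.5 0.7]
t 4.85 pos [ 0.456  -0.0669  0.1002] turn [ 0.79 -2.96 -0.08] shift [4.28 1.19 1.99] F [0.3 0.5 0.7]
```

Call:
drive_tool(targets=[[0,0,0,0.5,0.1,0,0],[0,0,0,1,0.3,0,0],[0.1,-0.3,0,1.4,0.4,0,0],[0.1,-0.6,0,1.7,0.5,0.1,0],[0.2,-0.9,0,2,0.6,0.3,0]])

```text
clock: 5.35
position: [0.5364, -0.0425, 0.1115]
ee_rot: [-0.382, 2.781, 0.063]
force: [-1.0, -0.4, 0.6]
width: 0.009
gripper_force: 0.3
```

```bash
python3 -c "
from h import *
for p in [(-.02,.036,.125,20),(.01,.036,.15,23),(.04,.036,.17,25)]:delta(*p)
print(arm.observe()['joints'].round(2))"
```

```text
t 5.35 pos [ 0.5364 -0.0425  0.1115] turn [ 0.05 -0.13 -0.07] shift [0.35 0.05 0.34] F [-1.  -0.4  0.6]
t 5.35 pos [ 0.5364 -0.0425  0.1115] turn [ 0.21 -0.71 -0.07] shift [1.07 0.25 0.96] F [-1.  -0.4  0.6]
t 5.35 pos [ 0.5364 -0.0425  0.1115] turn [ 0.32 -1.09 -0.07] shift [1.79 0.45 1.46] F [-1.  -0.4  0.6]
[ 0.09  0.3  -0.05  2.2  -0.27  0.33  2.14]
```

Light contact with the lid. I'll continue along the arc.

Call:
drive_tool(targets=[[0.1,-0.1,0,0.3,0.1,0.3,0],[0.1,-0.4,0,0.7,0.2,0.6,0],[0.2,-0.7,0,1.1,0.3,1,0],[0.3,-0.9,0,1.4,0.4,1.2,0],[0.3,-1.1,0,1.8,0.4,1.5,0]])

```text
clock: 5.85
position: [0.6092, -0.0259, 0.1729]
ee_rot: [-0.37, 2.681, 0.079]
force: [-1.3, -0.0, -0.7]
width: 0.004
gripper_force: 0.3
```

```bash
python3 -c "
from h import *
for p in [(.04,.036,.172,27),(.055,.036,.178,30),(.065,.036,.18,30)]:delta(*p)
print(arm.observe()['joints'].round(2))
a=cv2.resize(arm.get_image('scene')['pixels'][125:275,140:300,::-1],None,fx=4,fy=4)
cv2.imwrite('pics/c6.png',a)"
```

```text
t 5.85 pos [ 0.6092 -0.0259  0.1729] turn [ 0.12 -0.36 -0.08] shift [-0.03  0.03 -0.02] F [-1.3 -0.  -0.7]
t 5.85 pos [ 0.6092 -0.0259  0.1729] turn [ 0.28 -0.94 -0.08] shift [0.34 0.13 0.13] F [-1.3 -0.  -0.7]
t 5.85 pos [ 0.6092 -0.0259  0.1729] turn [ 0.28 -0.94 -0.08] shift [0.58 0.2  0.18] F [-1.3 -0.  -0.7]
[ 0.08  0.28 -0.05  2.06 -0.29  0.39  2.12]
```

View pics/c6.png

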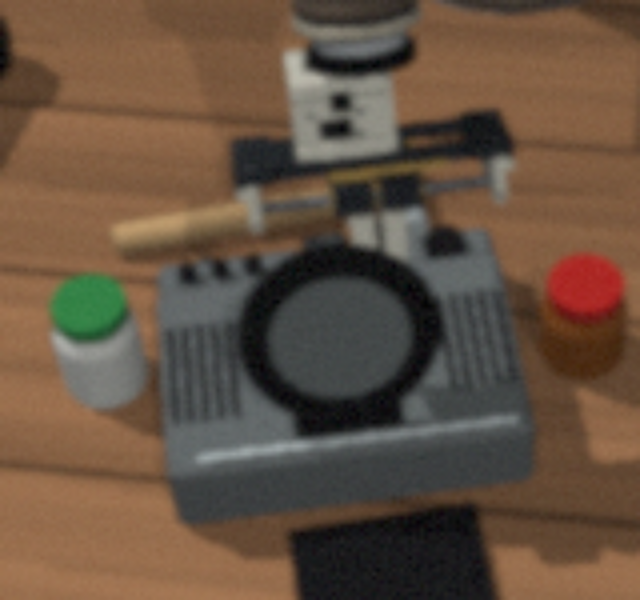

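The lid now leans well up against the fingertips, with its rim at crop (340,255), and the tab is back in view at (320,240). I estimate about 1.2 rad. Next is the last push, done slowly.

Call:
drive_tool(targets=[[0,-0.1,0,0.1,0,0,0],[0.1,-0.2,0,0.2,0.1,0.1,0],[0.1,-0.3,0,0.3,0.1,0.1,0],[0.1,-0.4,0,0.4,0.1,0.2,0],[0.1,-0.4,0,0.5,0.1,0.2,0]])

```text
clock: 6.4
position: [0.6287, -0.0226, 0.1802]
ee_rot: [-0.364, 2.647, 0.083]
force: [-0.4, -0.4, -1.4]
width: 0.006
gripper_force: 0.2
```

Call:
drive_tool(targets=[[0,0,0,0,0,0,0],[0,0,0,0,0,0,0]])

```text
clock: 6.6
position: [0.6288, -0.0226, 0.18]
ee_rot: [-0.364, 2.647, 0.083]
force: [-0.5, -0.1, -0.1]
width: 0.006
gripper_force: 0.0
```

```bash
python3 -c "
from h import *
delta(.065,.036,.18,30)"
```

```text
t 6.6 pos [ 0.6288 -0.0226  0.18  ] turn [ 0.2  -0.55 -0.07] shift [ 0.09  0.11 -0.  ] F [-0.5 -0.1 -0.1]
```

Call:
drive_tool(targets=[[0,0,0,0.05,0,0,0],[0,0,0,0.1,0,0,0],[0,0,0,0.1,0,0,0],[0,0,0,0.1,0,0,0]])

```text
clock: 7.0
position: [0.6328, -0.0225, 0.1801]
ee_rot: [-0.365, 2.647, 0.083]
force: [-0.2, -0.2, -0.8]
width: 0.006
gripper_force: 0.0
```

Call:
drive_tool(targets=[[0,0,0,-0.4,-0.1,0,0],[0,0,0,-0.9,-0.2,0,0],[0,0,0,-1.4,-0.4,0.1,0],[0,0,0,-2.2,-0.6,0.3,0],[0,0,0,-3,-0.8,0.5,0]])

```text
clock: 7.5
position: [0.5117, -0.0547, 0.2001]
ee_rot: [-0.365, 2.647, 0.083]
force: [-0.3, -0.3, 0.1]
width: 0.004
gripper_force: 0.0
```

```bash
python3 -c "
from h import *
delta(-.1,.036,.2,20);print(arm.observe()['joints'].round(2))
a=cv2.resize(arm.get_image('scene')['pixels'][125:275,140:300,::-1],None,fx=4,fy=4)[:,:400]
b=cv2.resize(arm.get_image('top')['pixels'][115:265,230:330,::-1],None,fx=4,fy=4)
cv2.imwrite('pics/c7.png',np.hstack([a,b]))"
```

```text
t 7.5 pos [ 0.5117 -0.0547  0.2001] turn [-0.34  1.37 -0.08] shift [-0.97 -0.17 -0.  ] F [-0.3 -0.3  0.1]
[ 0.27  0.1  -0.15  2.24 -0.42  0.4   2.32]
```

View pics/c7.png

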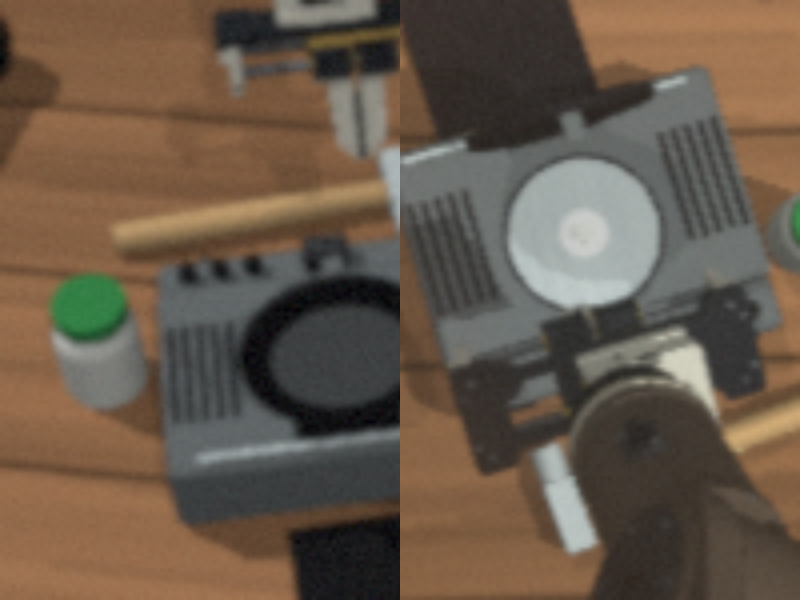

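The lid stands nearly upright with the disc exposed. In the top crop its edge is a thin strip with the nose at (572,122). In the scene crop its rim is near (340,277). The robot touches nothing. I'll check the angle numerically.

```bash
python3 -c "
from h import *
import pickle
D=pickle.load(open('d0.pkl','rb'))
P=lambda n,x,z:cv2.projectPoints(np.r_[W(x,0),z].reshape(1,3),D[n]['rvec'],D[n]['tvec'],D[n]['intrinsics'],None)[0].ravel()
for a in (1.2,1.3,1.4,1.5):
    f=lambda r,h:(.085-r*np.cos(a)+h*np.sin(a),.074+r*np.sin(a)+h*np.cos(a))
    t=[(P('top',*f(*q))-(230,115))*4+(400,0) for q in((.146,-.02),(.153,0),(.153,.01))]
    s=[(P('scene',*f(*q))-(140,125))*4 for q in((.153,0),(.153,.01))]
    print(a,np.round(t).tolist(),np.round(s).tolist())"
```

```text
1.2 [[590.0, 195.0], [584.0, 169.0], [580.0, 155.0]] [[328.0, 238.0], [329.0, 244.0]]
1.3 [[585.0, 175.0], [578.0, 148.0], [574.0, 134.0]] [[329.0, 249.0], [330.0, 257.0]]
1.4 [[579.0, 155.0], [572.0, 126.0], [568.0, 112.0]] [[331.0, 262.0], [333.0, 271.0]]
1.5 [[574.0, 134.0], [566.0, 105.0], [562.0, 91.0]] [[333.0, 277.0], [335.0, 288.0]]
```

```bash
python3 -c "
from cell import arm
print(arm.sign_off())"
```

```text
the job is handed in; nothing more can be done
None
```

I pressed the release tab, pushed the lid open to about 1.45–1.5 rad by the camera views, moved the arm clear with the tab back up, and handed the job in at about 7.6 s; the hand-in gave no verdict.

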